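# Spread a lock ring with circlip pliers and hold it open at a stub axle's groove

### The job

Swing the steel keeper frame over the stub axle and press its red pad down until its tab snaps behind the sprung catch, so that the stub is locked in its nest. Then take the circlip pliers, put their tips between the ends of the lock ring on the peg, squeeze the handles to their stop to spread the ring, lift it off and slide it over the shaft down to its groove. Finish there still squeezing the pliers, holding the ring spread, level and in line with the groove without resting it on the shaft, so that I can check it before it snaps home; leave the other things on the bench where they are.

Things in the scene. Friction and masses are not known exactly. Their poses are not given: they have to be found in the camera images.
- nest: blue assembly plate, 122 x 84 x 12 mm, fixed to the bench. Origin on the bench under the shaft's axis; its x runs from the keeper's hinge (-46 mm) to the catch (+50 mm), y along the hinge, z up.
- stub: loose steel stub axle that stands in the nest, 0.55 kg: flange 62 x 62 x 10 mm, upright shaft of 33 mm diameter with a groove (9 mm wide, 30.6 mm diameter) and a tapered end (22 mm diameter at the tip, 53 mm above the origin). Origin: centre of the flange's underside, 12 mm above the bench. It stays in the nest.
- groove (a point): middle of the groove on the shaft's axis, 36 mm above the stub's origin (48 mm above the bench), 17 mm below the tip of the shaft.
- keeper (a joint): hinge of the keeper, a steel frame 62 mm wide and 101 mm long with a window that the shaft passes through. 0 = flat on the flange, 1.57 = upright, starts at 1.25 to 1.8 (open, leaning to the nest's -x side). A stiff hinge: it stays where it is left. Pressing it shut past the catch takes about 8 N on the pad.
- keeper_hinge (a point): middle of the keeper's hinge axis, which runs along the nest's y, 24.5 mm above the bench.
- keeper_pad (a point): middle of the top of the keeper's red thumb pad (11 x 36 mm), 87 mm along the frame from the hinge axis and 12.5 mm off the frame's plane through that axis (on its upper side when shut: 37 mm above the bench).
- catch (a joint): dark sprung hook, 22 mm wide, 51 to 58 mm from the nest's origin along +x, 36.5 mm high. 0 = home; the keeper's tab pushes it outward by up to 0.25 rad and it springs back to 0 over the tab when the keeper is fully down.
- tool_block: wooden tool block fixed to the bench, 46 mm wide: at y = +34 mm a tall end (64 mm high) with the pocket for the pliers, at y = -36 mm a low end (22 mm high) with the ring's peg. Origin on the bench between them.
- peg_top (a point): point on the axis of the aluminium peg, at mid-thickness of the ring that rests on it, 48 mm above the bench. The peg has a collar of 36 mm diameter whose top (46 mm high) carries the ring, and a centring pin of 17 mm diameter up to 53.5 mm.
- pliers: circlip pliers with orange handles, 0.12 kg, upright in the pocket (60 mm deep), tips down. Origin: the pivot, 115 mm above the bench; z up towards the handles, y across them. The handle ends, 12 mm thick, are 60 mm above the pivot and 46 mm apart over their outsides at rest: at 43 mm they are held with the tips still closed; fully squeezed (19 mm) they meet a stop.
- pliers_a (a joint): angle of each handle: 0 at rest, 0.20 at the stop. The tips have V-notches that face outward and carry the ring's ends: at rest 100 mm below the pivot and 2 mm either side of the middle, at the stop 98 mm below and 22 mm either side. The stop needs about 20 N with the ring; 45 N is safe. Close the handles in small steps; from 43 to 19 mm the tips sink 4 mm below the hand: raise it as much.
- ring: dark steel lock ring, 4 mm thick, 31 mm inside when closed, lying on the peg. Origin: centre of the closed ring at mid-thickness, z its axis. +x points to its gap: two straight ends at x = 22 to 38 mm, 25 to 17 mm apart; the tips' notches go at x = 31 mm at the ring's height. Fully spread, its opening is centred at x = +3 mm: the shaft's axis belongs there (1.5 to 2 mm free all round).
- ring_a (a joint): opening angle of each half of the ring: 0 closed, about 0.24 with the pliers at their stop; from 0.18 it clears the shaft. It is sprung: it closes when it is not held open.
- electrical_tape: black roll of tape, 62 mm, a bystander.
- side_cutters: red-handled side cutters, 161 mm long, a bystander.
- bearing: steel ball bearing with black seals, 62 mm outside, 16 mm high, a bystander.
- hex_key: small steel hex key, 91 mm long, a bystander.
Things that resemble listed ones, but are neither listed nor needed, are in the scene too. Of the things shaped like the stub, the steel one is meant.

How it is judged:
On the way, in this order (a step that is already met when the one before it is completed fails the run):
1. the keeper is shut and the catch has sprung back over its tab (value of joint keeper below 0.06 rad and value of joint catch below 0.05 rad), for 0.2 s.
2. the ring is lifted off the peg, spread on the pliers (z of ring in the frame of peg_top above 0.015 m and value of joint ring_a above 0.18 rad and contact force between ring and pliers above 1 N), for 0.2 s.
At the end, for the whole second after the job is handed in: keeper shut behind the catch, stub in its nest; ring round the shaft within 2.5 mm of the groove's mid-height, tilted under 0.13 rad, ring_a over 0.18, still on the pliers, which are squeezed with over 5 N; the ring presses on the stub with under 3 N, the pliers rest on nothing, all still (all of step 1 and z of stub in the frame of nest below 0.015 m and horizontal distance between stub and nest below 0.006 m and z of ring in the frame of groove between -0.0025 and 0.0025 m and horizontal distance between ring and groove below 0.008 m and value of joint ring_a above 0.18 rad and angle between ring's own z axis and vertical below 0.13 rad and contact force between the fingers and pliers above 5 N and contact force between ring and pliers above 1 N and contact force between ring and stub below 3 N and contact force between pliers and stub below 2 N and contact force between pliers and nest below 2 N and linear speed of ring below 0.02 m/s); the arm keeps its last pose, push and grip.
It fails at once if a bystander is pushed about (distance of any of electrical_tape, side_cutters, bearing, hex_key from where it was at the start of the episode above 0.02 m).
It fails at once if the stub is pulled out of its nest (z of stub in the frame of nest above 0.022 m).
It also fails if it takes over 64 s, if anything falls off the work surface, if the arm or the gripper's body presses on something with over 40 N, if the wrist force passes 120 N, or if a joint passes its speed limit or range.

### The arm

A 6-joint arm with a two-finger parallel gripper is mounted at the origin on the work surface; the furniture and walls round the work are solid. World frame = base frame: x ahead of the robot, y to its left, z up, the work surface at z = 0. Lengths are in m, angles in rad, forces in N, time in s.
With the tool pointing down it reaches from about 0.275 to 0.75 m from the base axis. Payload 10.2 kg.
Tool frame: the origin (TCP) lies at the very end of the fingers, on their centre line; the grasp point (between the pads) lies 19 mm behind it (arm.grip_depth is the distance from the TCP to the grasp point, in m); z points along the fingers, y is the line along which they close (so a half turn about z gives the same grasp; the last joint's range is limited). The gripper opens to 85 mm and grips with 20 to 120 N. Pads are 22 mm wide; open, the fingers measure 114 mm over their backs; the gripper's body (76 mm by 85 mm) begins 54 mm behind the grasp point. The pads swing forward as they close: fully open they stand 13 mm farther back than shut.
Start: joints at [1.026, 0.313, 1.498, -0, 1.331, -0.223], TCP at [0.166, 0.498, 0.231] pointing down, gripper open.
Joint ranges: [-2.94, 2.94], [-0.97, 2.17], [0.19, 2.56], [-1.23, 4.37], [0.02, 3.11], [-2.88, 2.88]. Speed limits (rad/s): [2.39, 2.39, 3.01, 3.14, 3.14, 3.14].

### API

Orientations are given as a unit quaternion [w, x, y, z].
In Python, from workcell import arm gives the robot as it stands.
- The arm moves only by the tool arm_command, never from a script. Its arguments are lists of equal length, an entry for each row: "xyz": the shift along the tool's x, y, z in m, a list of three; "turn": the turn, a rotation vector about the tool's x, y, z in units of 6 degrees (1.0 is 6 degrees), a list of three. A call has 1 to 12 rows; each row shifts and turns the commanded pose from where the row before left it, along the tool's axes as they then stand; what a row does not reach is not made up. A row lasts 1/10 s, in which the tool goes at most 50 mm and 8.59 degrees, less where a joint would pass 70% of its speed; a pose out of reach is approached as far as the arm can. A call is refused whole if a number of a shift passes 0.05 or a number of a turn 1, either way. A call with a gripper value outside its range is refused whole. "claw" is the finger opening in m, from 0 to 0.0854, set as the call begins (left out, the last holds). The fingers move at their own pace and stop on an object; the grip force is fixed at half the most. Time passes only in rows, so rows that do not move let the fingers close. It gives the time, the measured TCP pose, the force, the opening and the grip force at its end, in the units of the state.
- arm.get_obs(): the state, without advancing time (a new reading comes with each control period).
- arm.capture(name): name is "side" or "top"; returns the picture (480x640x3 uint8, red, green, blue); there is no depth.
- arm.camera_info(name): a dict with "vertical_fov" (degrees; the focal length in pixels is half the picture's height over the tangent of half this angle, whatever the lens; pixels are square), "cx", "cy" (the principal point, pixels), "dist" ([k1, k2, p1, p2, k3] as OpenCV has them; the pictures are not rectified), "R" (3x3) and "t" (3): a world point X has camera coordinates R X + t. Camera axes: x right, y down, z forward; pixel columns grow to the right and rows downward; lengths in m; the calibration is good to about 2 mm. A picture is of the moment at which its call begins. camera_info takes no time and is no camera call.
- arm.sign_off(): hands the job in; it is judged then, once.
The state is a dict: "time_s": time; "qpos": joint angles; "qd": joint speeds; "tau": joint torques, N m; "tcp_pos": TCP position; "orientation": TCP orientation; "ft_force": force on the tool from outside, world axes, zero at the start; "torque": the same for the moment, N m; "grip_width": finger opening in m; "finger_force": force on a finger pad.
Only numpy, scipy, OpenCV 4.12 (cv2) and the standard library are available. Lean on these libraries where they do the work, as an engineer would, in place of code of your own. Each camera call takes 0.05 s, during which the arm holds its last target. There are 200 camera calls.

## Working session

There is one attempt and no reset: what is moved stays moved. The work goes in short steps, Python scripts to look and compute and a tool call to move; the robot and the scene stay as the last step left them, time stands still between calls to the robot, and variables do not carry over. Pictures are saved under pics/ and viewed, at most 10 in all, crops included, and the job is handed in when it is done.

Besides the shell and the picture viewer there is one more tool, called after ">>>" as name(argument=value, ...) on one line, values as JSON. arm_command: Moves the arm, as the interface text tells. Its arguments: {"type":"object","properties":{"xyz":{"type":"array","items":{"type":"array","items":{"type":"number"}}},"turn":{"type":"array","items":{"type":"array","items":{"type":"number"}}},"claw":{"type":"number"}},"required":["xyz","turn"]}

```bash
mkdir -p pics; python3 - <<'E'
from workcell import arm
import cv2
for n in("side","top"):
    cv2.imwrite(f"pics/{n}0.png",arm.capture(n)[:,:,::-1]); i=arm.camera_info(n); print(n,{k:(v.tolist() if hasattr(v,'tolist') else v) for k,v in i.items()})
print(arm.get_obs())
E
```

```text
side {'vertical_fov': 56.312655367556765, 'cx': 314.79701449103817, 'cy': 234.90198484455425, 'dist': [0.006512613645350696, 0.0, 0.0, 0.0, 0.0], 'R': [[0.5652370384489648, -0.824905364333295, 0.006183062315487935], [-0.695029812323136, -0.48025496795372946, -0.535059553449734], [0.4443429422726434, 0.29813806474503746, -0.8447917163434866]], 't': [-0.30626128735737396, 0.4282629432608805, 0.7614287171110895]}
top {'vertical_fov': 47.941478285787504, 'cx': 308.91650512920967, 'cy': 244.06862502316068, 'dist': [-0.15626196960600303, 0.0, 0.0, 0.0, 0.0], 'R': [[0.005240533061525499, -0.9999505791936762, -0.008448430828399741], [-0.9876321294403165, -0.003851688285526457, -0.15674163899403762], [0.15670135197380117, 0.009165351470747603, -0.9876035047639314]], 't': [0.010756790601798098, 0.5124577798223696, 1.0844943036579207]}
{'time_s': 0.1, 'qpos': array([ 1.02560397e+00,  3.13381305e-01,  1.49834844e+00,  4.04455028e-05,
        1.33100017e+00, -2.23383638e-01]), 'qd': array([ 9.30948718e-05, -1.03969960e-03, -2.29137526e-03, -1.85756623e-03,
        5.05522701e-04,  1.59719517e-03]), 'tau': array([ 2.79150532e-03, -4.12899220e+01, -2.60137922e+01, -1.91473227e-04,
        3.05345769e-03, -3.80709821e-06]), 'tcp_pos': array([0.16592347, 0.49785547, 0.2308036 ]), 'orientation': array([-2.31387694e-04,  1.60215677e-01,  9.87081868e-01, -5.19793641e-04]), 'ft_force': array([-0.12035125, -0.33875855, -0.1502196 ]), 'torque': array([-0.00762747,  0.02192194,  0.00727001]), 'finger_force': 0.0, 'grip_width': 0.08548942001417613}
```

View pics/side0.png

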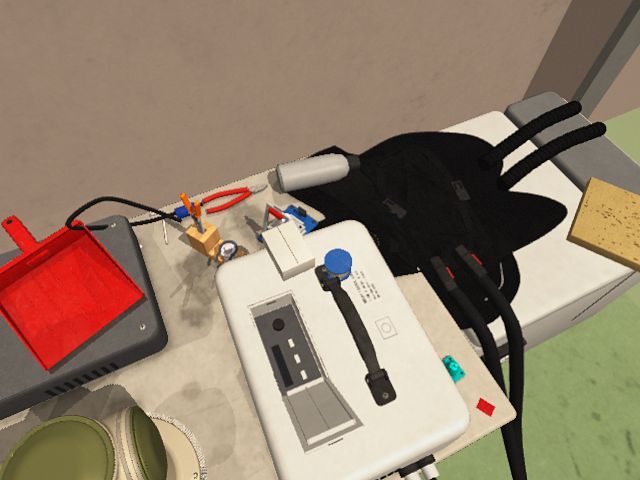

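View pics/top0.png

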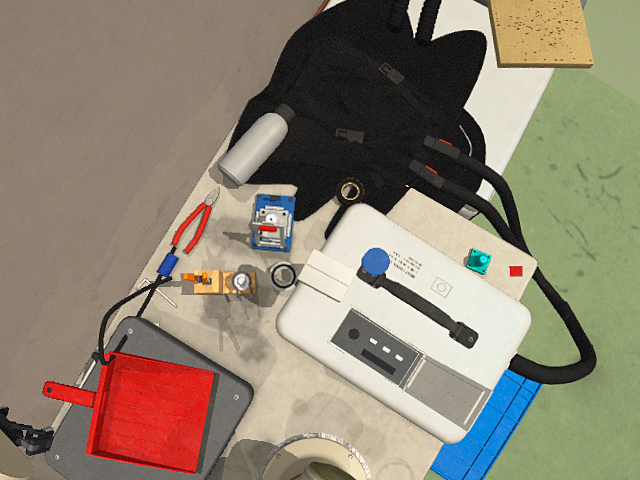

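Side view: pliers/block about (200,230), peg with ring (230,250), nest (285,220). Top view: nest (273,222), pliers (200,278), peg/ring (240,282), tape and bearing about (350,190) and (283,275).

```bash
cat > h.py <<'E'
import numpy as np, cv2
from workcell import arm
def K(n):
    i=arm.camera_info(n); f=240/np.tan(np.radians(i["vertical_fov"])/2)
    return np.array([[f,0,i["cx"]],[0,f,i["cy"]],[0,0,1]]),np.array(i["dist"]),np.array(i["R"]),np.array(i["t"])
def ray(n,p):
    k,d,R,t=K(n); u=cv2.undistortPoints(np.array([[p]],float),k,d)[0,0]
    return -R.T@t, R.T@np.array([u[0],u[1],1])
def on(n,p,z):
    c,d=ray(n,p); return c+d*(z-c[2])/d[2]
def tri(ps,pt):
    (c1,d1),(c2,d2)=ray("side",ps),ray("top",pt)
    s=np.linalg.lstsq(np.c_[d1,-d2],c2-c1,rcond=None)[0]
    a,b=c1+s[0]*d1,c2+s[1]*d2; return (a+b)/2,np.linalg.norm(a-b)
def proj(n,X):
    k,d,R,t=K(n); return cv2.projectPoints(np.atleast_2d(np.array(X,float)),cv2.Rodrigues(R)[0],t,k,d)[0][:,0]
def crop(n,box,s,img=None):
    im=arm.capture(n) if img is None else img
    x,y,w,h=box; return cv2.resize(im[y:y+h,x:x+w,::-1],None,fx=s,fy=s,interpolation=cv2.INTER_CUBIC)
E
python3 - <<'E'
from h import *
a=crop("top",(145,175,160,135),5); b=crop("side",(150,175,180,105),4.4)
cv2.imwrite("pics/t1.png",a); cv2.imwrite("pics/s1.png",b); print(a.shape,b.shape)
E
```

```text
(675, 800, 3) (462, 792, 3)
```

View pics/t1.png

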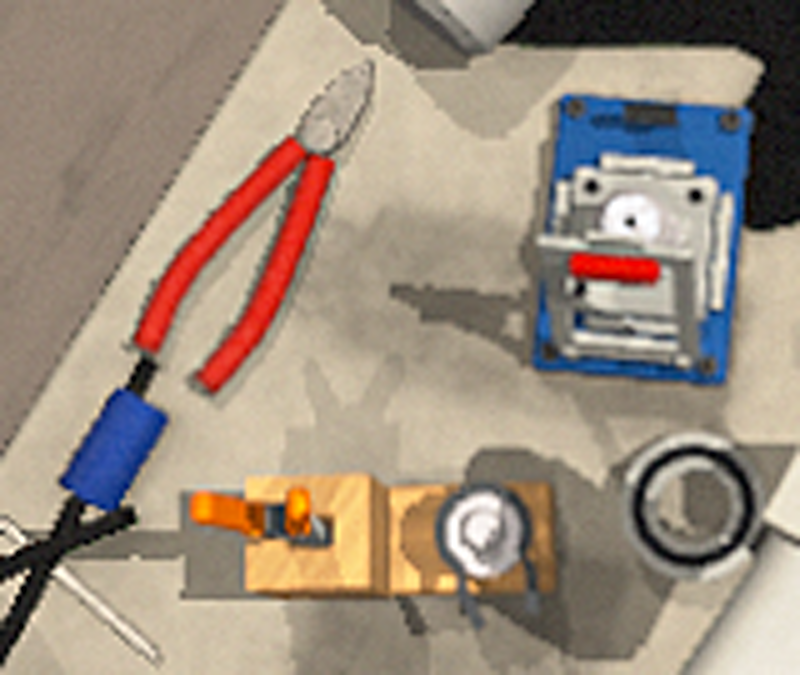

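View pics/s1.png

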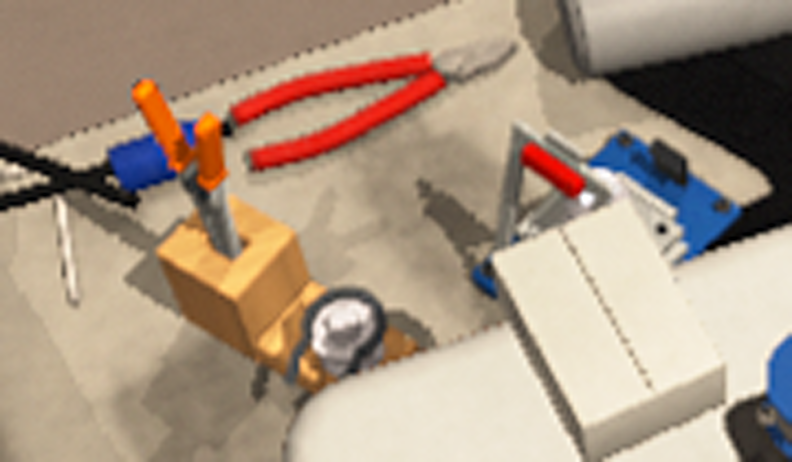

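Top crop: shaft tip (632,220), red pad (615,267), catch (652,113), nest corners (558,95) (752,112) (725,383) (533,370), ring centre (483,530) with ends (470,620), (533,610), and handle ends (205,508), (300,500). Side crop: pad (552,172), handle ends (145,88), (210,122), ring (343,325).

```bash
python3 - <<'E'
from h import *
np.set_printoptions(precision=4,suppress=True)
T=lambda u,v:((u+.5)/5-.5+145,(v+.5)/5-.5+175); S=lambda u,v:((u+.5)/4.4-.5+150,(v+.5)/4.4-.5+175)
c=[on("top",T(*p),.012)[:2] for p in [(558,95),(752,112),(725,383),(533,370)]]
print("corners",*c, "mean",np.mean(c,0)); ax=(c[0]+c[1]-c[2]-c[3])/2;ay=(c[0]+c[3]-c[1]-c[2])/2
print("ax",ax,np.degrees(np.arctan2(ax[1],ax[0])),"ay",ay,np.degrees(np.arctan2(-ay[0],ay[1])))
print("tip",on("top",T(632,220),.065))
print("catch",on("top",T(652,104),.0365))
print("pad",tri(S(552,172),T(615,267)))
print("hinge",on("top",T(622,350),.0245))
print("h1",tri(S(145,88),T(200,508)),"h2",tri(S(210,122),T(297,500)))
print("ring",tri(S(343,325),T(483,533)),on("top",T(483,533),.048))
print("ends",on("top",T(470,620),.048),on("top",T(533,610),.048),"pin",on("top",T(483,530),.0535))
# masks
im=arm.capture("top"); hsv=cv2.cvtColor(im,cv2.COLOR_RGB2HSV)
def comps(m,box,z):
    x,y,w,h=box; mm=np.zeros_like(m); mm[y:y+h,x:x+w]=m[y:y+h,x:x+w]
    n,l,s,cc=cv2.connectedComponentsWithStats(mm)
    for i in range(1,n):
        if s[i,4]>12: print(s[i],cc[i],on("top",cc[i],z))
print("orange");comps(cv2.inRange(hsv,(8,200,150),(16,255,255)),(175,265,40,25),.17)
print("red");comps(cv2.inRange(hsv,(0,180,120),(5,255,255)),(250,215,45,25),.12)
print("block corners",[on("top",T(*p),.064)[:2] for p in [(247,475),(375,475),(375,590),(247,590)]])
E
```

```text
corners [0.6278 0.1288] [0.6203 0.0441] [0.5013 0.0545] [0.5066 0.1369] mean [0.564  0.0911]
ax [ 0.12   -0.0092] -4.403662909094769 ay [0.0064 0.0835] -4.373700645707312
tip [0.5612 0.0911 0.065 ]
catch [0.6176 0.0858 0.0365]
pad (array([0.5332, 0.0947, 0.1059]), np.float64(0.0014771315865653696))
hinge [0.5135 0.0977 0.0245]
h1 (array([0.4311, 0.24  , 0.1723]), np.float64(0.0008998237527137518)) h2 (array([0.4343, 0.2043, 0.1709]), np.float64(0.00043192078779410786))
ring (array([0.4333, 0.1521, 0.0467]), np.float64(0.0002996402113819426)) [0.4334 0.1519 0.048 ]
ends [0.3976 0.1565 0.048 ] [0.4019 0.1306 0.048 ] pin [0.4341 0.1512 0.0535]
orange
[202 273   5   9  28] [203.8929 276.9643] [0.4299 0.2047 0.17  ]
[183 274  15   8  62] [189.8226 277.3548] [0.4289 0.2309 0.17  ]
red
[259 226  18   5  73] [267.1781 228.0685] [0.531  0.0938 0.12  ]
block corners [array([0.4549, 0.2475]), array([0.4553, 0.1945]), array([0.4084, 0.1933]), array([0.4079, 0.2459])]
```

```bash
cat >> h.py <<'E'
from scipy.spatial.transform import Rotation as Ro
def go(target,axis_y=None,p=None):
    """tool-frame shift to target after turning so that tool y lies along axis_y; tool kept vertical"""
    o=arm.get_obs(); q=o["orientation"]; R=Ro.from_quat([q[1],q[2],q[3],q[0]]).as_matrix(); p=o["tcp_pos"] if p is None else p
    u=0
    if axis_y is not None:
        a=np.array([axis_y[0],axis_y[1],0.])/np.hypot(*axis_y[:2]); 
        if a@R[:,1]<0:a=-a
        z=np.array([0,0,-1.]); Rn=np.c_[np.cross(a,z),a,z]
        u=Ro.from_matrix(R.T@Rn).as_rotvec()/np.radians(6); R=Rn
    print("turn",np.round(u,3),"then shift",np.round(R.T@(np.array(target)-p),4))
NO=np.array([.5625,.0911]); YAW=np.radians(-4.4)
def nest(x,y,z):
    c,s=np.cos(YAW),np.sin(YAW); return np.array([NO[0]+c*x-s*y,NO[1]+s*x+c*y,z])
NY=np.array([-np.sin(YAW),np.cos(YAW)])
E
python3 - <<'E'
from h import *
np.set_printoptions(precision=4,suppress=True)
for s,t in [((262,233),(303,287)),((290.5,221),(316,249)),((314,262),(350,262))]: print(tri(s,t))
go(nest(-.068,0,.23),NY)
for th in (80,70,60,50,40,30,20,10,0):
    r=np.radians(th); print(th,np.round([-46+87*np.cos(r)-12.5*np.sin(r)-11*np.sin(r),24.5+87*np.sin(r)+12.5*np.cos(r)],1))
E
```

```text
(array([0.4083, 0.0185, 0.2577]), np.float64(0.006373003576424312))
(array([0.4711, 0.0009, 0.2339]), np.float64(0.005478344819451356))
(array([ 0.4553, -0.0607,  0.1753]), np.float64(0.007602386809344571))
turn [-0.005 -0.002 -2.34 ] then shift [-0.3586 -0.3752  0.001 ]
80 [-54.  112.3]
70 [-38.3 110.5]
60 [-22.9 106.1]
50 [-8.1 99.2]
40 [ 5.5 90. ]
30 [17.6 78.8]
20 [27.7 66. ]
10 [35.6 51.9]
0 [41. 37.]
```

>>> arm_command(xyz=[[0,0,0],[0,0,0],[0,0,0],[-0.04,-0.025,0],[-0.04,-0.025,0],[-0.04,-0.025,0],[-0.04,-0.025,0],[-0.03,-0.035,0],[-0.03,-0.035,0],[-0.03,-0.035,0],[-0.03,-0.035,0],[-0.03,-0.035,0]], turn=[[0,0,-0.78],[0,0,-0.78],[0,0,-0.78],[0,0,0],[0,0,0],[0,0,0],[0,0,0],[0,0,0],[0,0,0],[0,0,0],[0,0,0],[0,0,0]], claw=0)

```text
time_s: 1.45
tcp_pos: [0.4549, 0.1984, 0.2314]
orientation: [0.0, 0.038, 0.999, 0.0]
ft_force: [0.0, -0.0, -0.5]
grip_width: 0.0004
finger_force: 0.0
```

>>> arm_command(xyz=[[-0.02,-0.035,0],[-0.02,-0.035,0],[-0.01,-0.03,0],[0,0,0.02],[0,0,0.025],[0,0,0.025],[0,0,0.025],[0,0,0.02],[0,0,0]], turn=[[0,0,0],[0,0,0],[0,0,0],[0,0,0],[0,0,0],[0,0,0],[0,0,0],[0,0,0],[0,0,0]])

```text
time_s: 2.35
tcp_pos: [0.4949, 0.0965, 0.1141]
orientation: [-0.002, 0.038, 0.999, 0.0]
ft_force: [0.0, 0.7, -0.1]
grip_width: -0.0002
finger_force: 0.0
```

```bash
python3 - <<'E'
from h import *
go(nest(-.054,0,.112),NY)
a=crop("top",(215,165,110,80),5); b=crop("side",(230,165,110,80),5)
cv2.imwrite("pics/p2.png",np.vstack([np.hstack([a])[:300],b[:300]])); o=arm.get_obs(); print(o["time_s"],o["ft_force"])
E
```

```text
turn [-0.002 -0.047 -0.001] then shift [-0.0138 -0.0002  0.0021]
2.45 [-0.17580261 -0.33406854  1.0102539 ]
```

View pics/p2.png

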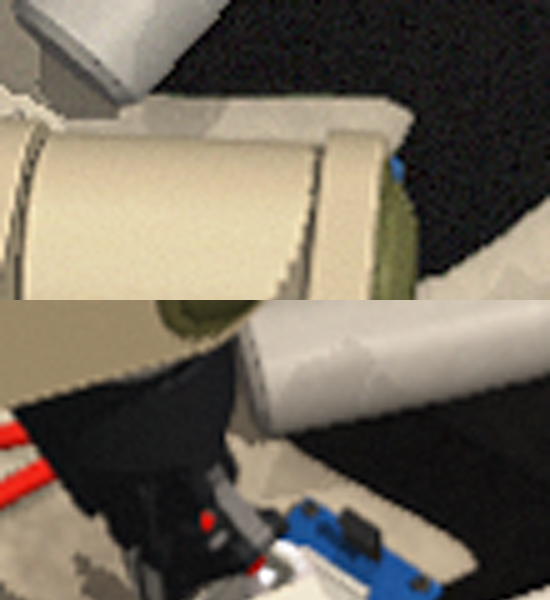

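The fingers stand on the keeper's hinge side (side crop: red pad just right of them at about (207,520)-(255,565)); the path is clear.

>>> arm_command(xyz=[[-0.014,0,0.002],[-0.008,0,0.001],[-0.008,0,0.001],[-0.008,0,0.002],[-0.0075,0,0.0025],[-0.0075,0,0.0035],[-0.0075,0,0.0035],[-0.007,0,0.0045],[-0.0065,0,0.0045]], turn=[[0,0,0],[0,0,0],[0,0,0],[0,0,0],[0,0,0],[0,0,0],[0,0,0],[0,0,0],[0,0,0]])

```text
time_s: 3.35
tcp_pos: [0.5705, 0.0909, 0.0912]
orientation: [-0.0, 0.038, 0.999, 0.0]
ft_force: [0.8, 0.2, -0.5]
grip_width: 0.0003
finger_force: 0.1
```

>>> arm_command(xyz=[[-0.006,0,0.0055],[-0.006,0,0.0055],[-0.005,0,0.0065],[-0.005,0,0.0065],[-0.004,0,0.007],[-0.004,0,0.007]], turn=[[0,0,0],[0,0,0],[0,0,0],[0,0,0],[0,0,0],[0,0,0]])

```text
time_s: 3.95
tcp_pos: [0.6002, 0.0886, 0.0532]
orientation: [-0.0, 0.038, 0.999, -0.0]
ft_force: [0.1, 0.7, 0.1]
grip_width: -0.0002
finger_force: 0.0
```

```bash
python3 - <<'E'
from h import *
go(nest(.041,0,.037),NY); print(arm.get_obs()["ft_force"])
E
```

```text
turn [-0.    -0.001  0.   ] then shift [-0.0032 -0.0004  0.0162]
[0.07644003 0.72948909 0.07159622]
```

>>> arm_command(xyz=[[-0.002,0,0.005],[-0.001,0,0.004],[0,0,0.003],[0,0,0.002],[0,0,0.002]], turn=[[0,0,0],[0,0,0],[0,0,0],[0,0,0],[0,0,0]])

```text
time_s: 4.45
tcp_pos: [0.6029, 0.0883, 0.0378]
orientation: [0.0, 0.038, 0.999, -0.0]
ft_force: [-0.8, 1.2, -0.3]
grip_width: 0.0
finger_force: 0.0
```

>>> arm_command(xyz=[[0,0,0.001],[0,0,0.001],[0,0,0]], turn=[[0,0,0],[0,0,0],[0,0,0]])

```text
time_s: 4.75
tcp_pos: [0.6029, 0.0884, 0.0369]
orientation: [0.0, 0.038, 0.999, -0.0]
ft_force: [-4.5, -0.4, 8.7]
grip_width: -0.0002
finger_force: 4.3
```

>>> arm_command(xyz=[[0,0,0.001],[0,0,0.001],[0,0,0]], turn=[[0,0,0],[0,0,0],[0,0,0]])

```text
time_s: 5.05
tcp_pos: [0.603, 0.0884, 0.0366]
orientation: [0.0, 0.038, 0.999, -0.0]
ft_force: [-10.2, 0.3, 23.1]
grip_width: -0.0
finger_force: 11.4
```

```bash
python3 - <<'E'
from h import *
a=crop("side",(230,170,110,75),7); cv2.imwrite("pics/p3.png",a); print(arm.get_obs()["ft_force"])
E
```

```text
[-11.20610558   0.8086022   21.84002237]
```

View pics/p3.png

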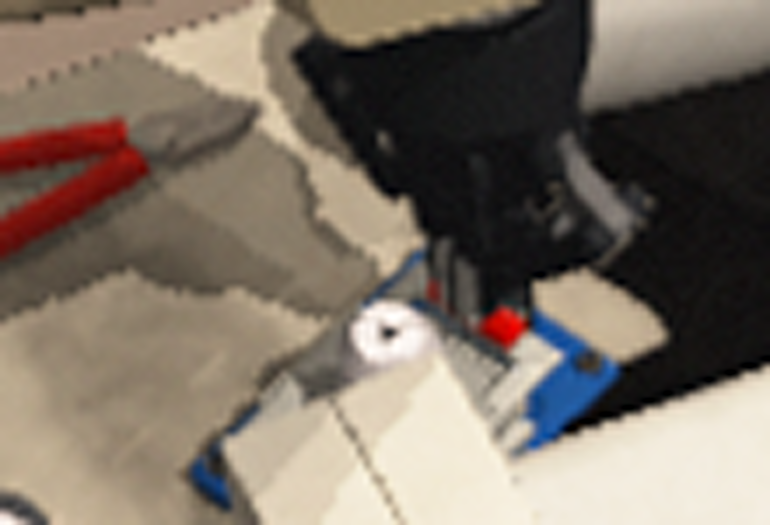

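The fingers press on the pad at (505,325). The -x force may mean they also touch the catch, so I shift 6 mm towards the shaft and press again.

>>> arm_command(xyz=[[0,0,-0.003],[0,0,-0.003],[0.006,0,0],[0,0,0.002],[0,0,0.002],[0,0,0.001],[0,0,0]], turn=[[0,0,0],[0,0,0],[0,0,0],[0,0,0],[0,0,0],[0,0,0],[0,0,0]])

```text
time_s: 5.8
tcp_pos: [0.5966, 0.089, 0.0366]
orientation: [-0.0, 0.038, 0.999, -0.0]
ft_force: [-10.0, 0.7, 21.4]
grip_width: -0.0003
finger_force: 10.5
```

>>> arm_command(xyz=[[0,0,0.001],[0,0,0.001],[0,0,0]], turn=[[0,0,0],[0,0,0],[0,0,0]])

```text
time_s: 6.1
tcp_pos: [0.5967, 0.089, 0.0362]
orientation: [-0.0, 0.038, 0.999, -0.0]
ft_force: [-16.2, -0.3, 35.2]
grip_width: 0.0001
finger_force: 17.5
```

>>> arm_command(xyz=[[0,0,-0.01],[0,0,-0.04],[0,0,-0.04],[0,0,-0.04],[0,0,-0.04],[0,0,-0.04],[0.035,0.025,0],[0.04,0.03,0],[0.04,0.03,0],[0.03,0.03,0],[0,0.02,0],[0,0,0]], turn=[[0,0,0],[0,0,0],[0,0,0],[0,0,0],[0,0,0],[0,0,0],[0,0,-0.5],[0,0,-0.5],[0,0,0],[0,0,0],[0,0,0],[0,0,0]], claw=0.0854)

```text
time_s: 7.3
tcp_pos: [0.4517, 0.2271, 0.2428]
orientation: [0.0, -0.015, 1.0, 0.0]
ft_force: [0.4, -0.5, -0.2]
grip_width: 0.0847
finger_force: 0.0
```

```bash
python3 - <<'E'
from h import *
go([.431,.222,.148],[-.03,1])
a=crop("top",(235,175,80,80),5); b=crop("side",(235,190,80,80),5); cv2.imwrite("pics/p4.png",np.hstack([a,b])); print(arm.get_obs()["ft_force"])
E
```

```text
turn [0.004 0.002 0.009] then shift [ 0.0209 -0.0045  0.0948]
[0.28164431 0.43967558 0.67472955]
```

View pics/p4.png

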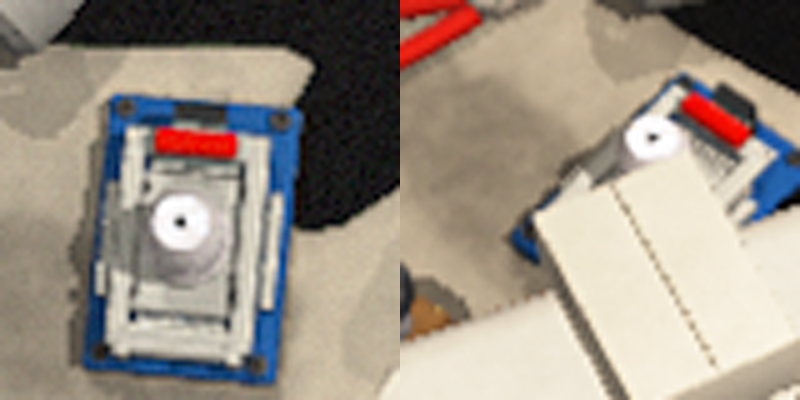

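Keeper is flat, red pad at (195,143) in the top crop with the catch behind it; shaft tip (181,221) in top, (653,137) in side.

>>> arm_command(xyz=[[0.02,-0.0045,0],[0,0,0.02],[0,0,0.02],[0,0,0.02],[0,0,0.02],[0,0,0.015],[0,0,0]], turn=[[0,0,0],[0,0,0],[0,0,0],[0,0,0],[0,0,0],[0,0,0],[0,0,0]])

```text
time_s: 8.1
tcp_pos: [0.4322, 0.219, 0.1459]
orientation: [-0.002, -0.013, 1.0, -0.001]
ft_force: [-1.0, 0.6, 0.1]
grip_width: 0.0857
finger_force: 0.0
```

```bash
python3 - <<'E'
from h import *
np.set_printoptions(precision=4,suppress=True)
print("tip",tri((285.2,217),(270.8,218.8)),on("top",(270.8,218.8),.065),on("side",(285.2,217),.065))
print("pad",tri(((723-400+.5)/5-.5+235,(119.5)/5-.5+190),(195.5/5-.5+235,143.5/5-.5+175)))
# ring details in top: dark mask near the peg
im=arm.capture("top"); g=cv2.cvtColor(im,cv2.COLOR_RGB2GRAY)
cv2.imwrite("pics/p5.png",np.hstack([crop("top",(215,255,60,60),6),crop("side",(170,170,70,60),6)[:360]]))
E
```

```text
tip (array([0.561 , 0.092 , 0.0628]), np.float64(0.0007526409627030228)) [0.5608 0.0916 0.065 ] [0.5595 0.0912 0.065 ]
pad (array([0.6036, 0.088 , 0.029 ]), np.float64(0.003362561091915501))
```

View pics/p5.png

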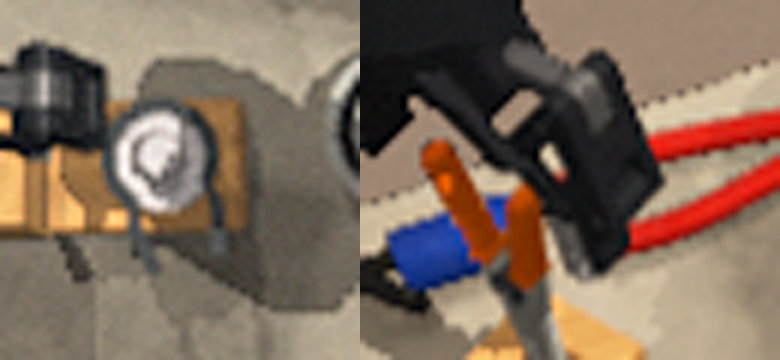

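Top crop: ring about the peg, centre (160,158), ends (148,255) and (218,240). Side crop: handles (435,155), (520,195), and the near finger at (600,200); I check by projection that the handles are between the fingers.

```bash
python3 - <<'E'
from h import *
o=arm.get_obs();p=o["tcp_pos"]
for n,X in [("tcp",p),("f-",p+[0,-.043,.013]),("f+",p+[0,.043,.013]),("f-o",p+[0,-.057,.013]),("f+o",p+[0,.057,.013]),("h1",[.4311,.24,.1723]),("h2",[.4343,.2043,.1709])]:
    q=proj("side",X)[0]; print(n,np.round((q-[170,170]+.5)*6-.5+[360,0]))
E
```

```text
tcp [503. 217.]
f- [593. 255.]
f+ [398. 135.]
f-o [626. 275.]
f+o [368. 116.]
h1 [436. 151.]
h2 [526. 197.]
```

>>> arm_command(xyz=[[0,0.003,0],[0,0,0],[0,0,0],[0,0,0]], turn=[[0,0,0],[0,0,0],[0,0,0],[0,0,0]], claw=0.05)

```text
time_s: 8.65
tcp_pos: [0.4326, 0.2234, 0.148]
orientation: [0.0, -0.014, 1.0, 0.0]
ft_force: [-0.3, 0.0, 0.2]
grip_width: 0.0501
finger_force: 0.0
```

>>> arm_command(xyz=[[0,0,0],[0,0,0],[0,0,0]], turn=[[0,0,0],[0,0,0],[0,0,0]], claw=0.043)

```text
time_s: 8.95
tcp_pos: [0.4329, 0.2233, 0.1483]
orientation: [0.001, -0.014, 1.0, 0.0]
ft_force: [0.7, -1.3, 5.0]
grip_width: 0.0431
finger_force: 8.4
```

>>> arm_command(xyz=[[0,0,-0.005],[0,0,-0.01],[0,0,-0.015],[0,0,-0.015],[0,0,-0.015],[0,0,-0.015],[0,0,0]], turn=[[0,0,0],[0,0,0],[0,0,0],[0,0,0],[0,0,0],[0,0,0],[0,0,0]])

```text
time_s: 9.65
tcp_pos: [0.4332, 0.2235, 0.2248]
orientation: [0.002, -0.014, 1.0, 0.0]
ft_force: [0.6, 0.0, -1.1]
grip_width: 0.0433
finger_force: 5.9
```

```bash
python3 - <<'E'
from h import *
np.set_printoptions(precision=4,suppress=True)
o=arm.get_obs(); print(o["ft_force"],o["tcp_pos"])
print(np.round((proj("side",o["tcp_pos"]-[0,0,.133])-[150,150]+.5)*5-.5), "expected tip in crop")
cv2.imwrite("pics/p6.png",np.hstack([crop("side",(150,150,80,115),5),crop("top",(165,240,80,115),5)]))
E
```

```text
[ 0.5939  0.0194 -1.104 ] [0.4332 0.2235 0.2248]
[[243. 357.]] expected tip in crop
```

View pics/p6.png

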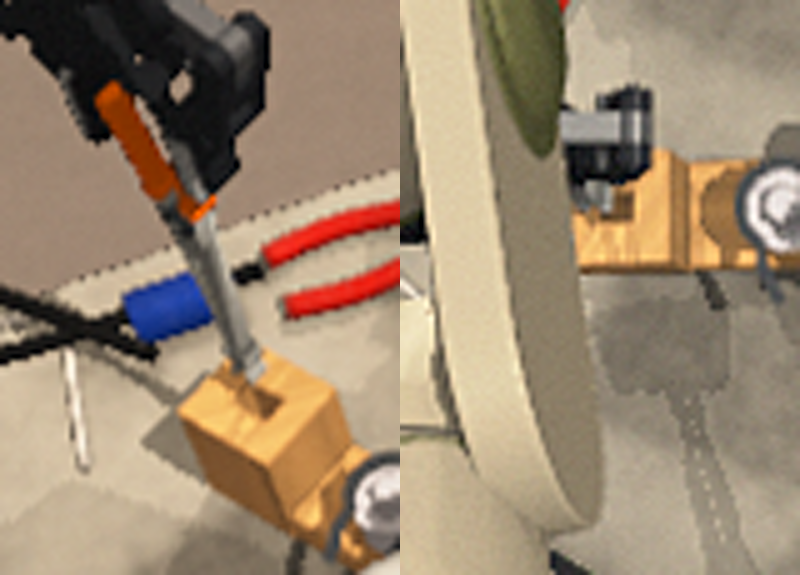

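Pliers are out of the pocket, held upright: tip end at (255,372) in the side half and about (600,208) in the top half.

```bash
python3 - <<'E'
from h import *
np.set_printoptions(precision=4,suppress=True)
print(tri((200.6,224.0),(204.9,281.2)), on("side",(200.6,224.0),.087))
t=np.array([.4334,.1519])+.031*np.array([-.966,-.25]); print(t)
go([t[0],t[1],.1815],[-.25,.966])
E
```

```text
(array([0.4309, 0.2184, 0.0866]), np.float64(0.0037115452608956294)) [0.4322 0.2171 0.087 ]
[0.4035 0.1442]
turn [ 0.    -0.002 -2.151] then shift [ 0.0478 -0.0694  0.0411]
```

>>> arm_command(xyz=[[0,0,0],[0,0,0],[0,0,0],[0.015,-0.02,0],[0.015,-0.02,0],[0.01,-0.015,0],[0.008,-0.012,0.01],[0,0,0.01],[0,0,0.009],[0,0,0],[0,0,0]], turn=[[0,0,-0.72],[0,0,-0.72],[0,0,-0.72],[0,0,0],[0,0,0],[0,0,0],[0,0,0],[0,0,0],[0,0,0],[0,0,0],[0,0,0]])

```text
time_s: 10.85
tcp_pos: [0.403, 0.1469, 0.1936]
orientation: [-0.0, -0.127, 0.992, 0.0]
ft_force: [0.2, 0.2, -0.7]
grip_width: 0.0432
finger_force: 5.9
```

```bash
python3 - <<'E'
from h import *
np.set_printoptions(precision=4,suppress=True)
o=arm.get_obs(); print(o["ft_force"],o["tcp_pos"],o["orientation"],o["finger_force"])
s=arm.capture("side");t=arm.capture("top");cv2.imwrite("pics/s7full.png",s[:,:,::-1]);cv2.imwrite("pics/t7full.png",t[:,:,::-1])
cv2.imwrite("pics/p7.png",np.hstack([crop("side",(175,200,80,75),5,s),crop("top",(205,245,80,75),5,t)]))
E
```

```text
[ 0.2188  0.1534 -0.7122] [0.403  0.1469 0.1936] [-0.0003 -0.1271  0.9919  0.0001] 5.869889901950955
```

View pics/p7.png

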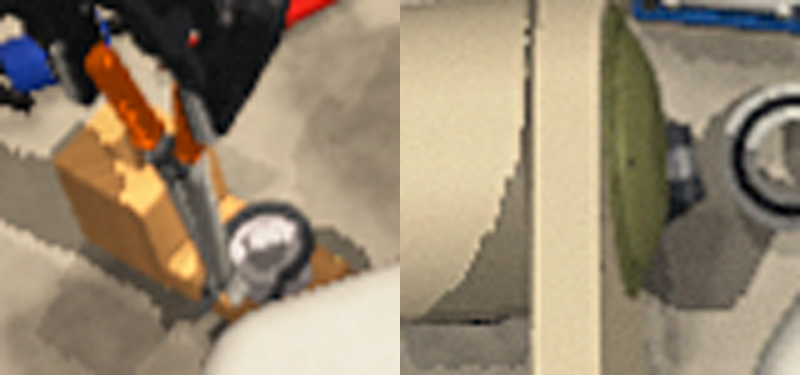

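The side crop (left) shows the pliers' tip end at about (218,300) close to the ring's ends, ring centre about (268,245); the top view is hidden by the arm.

```bash
python3 - <<'E'
from h import *
np.set_printoptions(precision=4,suppress=True)
f=lambda X:np.round((proj("side",X)-[175,200]+.5)*5-.5)
print("tip exp",f([[.403,.1469,.0606],[.403,.1469,.0556]]))
c=np.array([.4334,.1519,.048]);x=np.array([-.968,-.25,0]);y=np.array([.25,-.968,0])
print("ring c",f(c),"ends",f([c+.038*x+.0085*y,c+.038*x-.0085*y,c+.022*x+.0125*y,c+.022*x-.0125*y]),"notchpt",f(c+.031*x))
s=cv2.imread("pics/s7full.png"); 
print("tip on plane z=.0556",on("side",((218.5)/5-.5+175,(300.5)/5-.5+200),.0556))
# is pliers tilt visible: straight line along shank (175,175)->(218,300)
print("pivot exp",f([.403,.1469,.1606]))
print("axis pts",f([[.403,.1469,z] for z in (.14,.12,.10,.08)]))
E
```

```text
tip exp [[222. 285.]
 [224. 291.]]
ring c [[265. 243.]] ends [[244. 322.]
 [207. 310.]
 [269. 294.]
 [216. 276.]] notchpt [[233. 303.]]
tip on plane z=.0556 [0.3983 0.1462 0.0556]
pivot exp [[176. 155.]]
axis pts [[186. 184.]
 [196. 211.]
 [205. 237.]
 [214. 262.]]
```

>>> arm_command(xyz=[[-0.0015,0,0.003],[0,0,0.003],[0,0,0.003],[0,0,0.003],[0,0,0]], turn=[[0,0,0],[0,0,0],[0,0,0],[0,0,0],[0,0,0]])

```text
time_s: 11.45
tcp_pos: [0.4042, 0.1468, 0.1814]
orientation: [-0.0, -0.127, 0.992, 0.0]
ft_force: [0.0, -0.0, -1.3]
grip_width: 0.0432
finger_force: 5.9
```

>>> arm_command(xyz=[[0,0,-0.0008],[0,0,0],[0,0,0]], turn=[[0,0,0],[0,0,0],[0,0,0]], claw=0.038)

```text
time_s: 11.75
tcp_pos: [0.4045, 0.1468, 0.1827]
orientation: [0.0, -0.127, 0.992, -0.0]
ft_force: [0.8, 0.4, -0.9]
grip_width: 0.0383
finger_force: 6.2
```

>>> arm_command(xyz=[[0,0,-0.0007],[0,0,0],[0,0,0]], turn=[[0,0,0],[0,0,0],[0,0,0]], claw=0.034)

```text
time_s: 12.05
tcp_pos: [0.4044, 0.1468, 0.1833]
orientation: [0.0, -0.127, 0.992, -0.0]
ft_force: [0.8, 0.5, -0.6]
grip_width: 0.0342
finger_force: 13.4
```

>>> arm_command(xyz=[[0,0,-0.0005],[0,0,0],[0,0,0]], turn=[[0,0,0],[0,0,0],[0,0,0]], claw=0.031)

```text
time_s: 12.35
tcp_pos: [0.4044, 0.1468, 0.1838]
orientation: [-0.0, -0.127, 0.992, -0.0]
ft_force: [-0.3, -0.7, -1.2]
grip_width: 0.0314
finger_force: 14.8
```

```bash
python3 - <<'E'
from h import *
np.set_printoptions(precision=4,suppress=True)
o=arm.get_obs(); print({k:o[k] for k in("ft_force","torque","tcp_pos","grip_width","finger_force")})
cv2.imwrite("pics/s8full.png",arm.capture("side")[:,:,::-1])
E
```

```text
{'ft_force': array([-0.3274, -0.6984, -1.2352]), 'torque': array([ 0.0317,  0.0105, -0.0132]), 'tcp_pos': array([0.4044, 0.1468, 0.1838]), 'grip_width': 0.031416491616199874, 'finger_force': 14.833438920322806}
```

>>> arm_command(xyz=[[0,0,-0.0005],[0,0,0],[0,0,0]], turn=[[0,0,0],[0,0,0],[0,0,0]], claw=0.028)

```text
time_s: 12.7
tcp_pos: [0.4044, 0.1468, 0.1843]
orientation: [0.0, -0.127, 0.992, -0.0]
ft_force: [-0.4, -0.2, -1.0]
grip_width: 0.0285
finger_force: 16.4
```

>>> arm_command(xyz=[[0,0,-0.0005],[0,0,0],[0,0,0]], turn=[[0,0,0],[0,0,0],[0,0,0]], claw=0.025)

```text
time_s: 13.0
tcp_pos: [0.4044, 0.1468, 0.1848]
orientation: [0.0, -0.127, 0.992, 0.0]
ft_force: [-0.4, 0.6, -2.0]
grip_width: 0.0254
finger_force: 18.3
```

>>> arm_command(xyz=[[0,0,-0.0005],[0,0,0],[0,0,0]], turn=[[0,0,0],[0,0,0],[0,0,0]], claw=0.022)

```text
time_s: 13.3
tcp_pos: [0.4044, 0.1468, 0.1853]
orientation: [0.0, -0.127, 0.992, -0.0]
ft_force: [-0.1, 0.6, -0.7]
grip_width: 0.0226
finger_force: 21.2
```

>>> arm_command(xyz=[[0,0,-0.0005],[0,0,0],[0,0,0]], turn=[[0,0,0],[0,0,0],[0,0,0]], claw=0.019)

```text
time_s: 13.6
tcp_pos: [0.4044, 0.1468, 0.1858]
orientation: [-0.0, -0.127, 0.992, -0.0]
ft_force: [-1.0, 0.6, -0.7]
grip_width: 0.0195
finger_force: 33.5
```

>>> arm_command(xyz=[[0,0,-0.003],[0,0,-0.004],[0,0,-0.005],[0,0,-0.006],[0,0,-0.006],[0,0,-0.006],[0,0,-0.006],[0,0,-0.006],[0,0,-0.006],[0,0,-0.006],[0,0,-0.006],[0,0,0]], turn=[[0,0,0],[0,0,0],[0,0,0],[0,0,0],[0,0,0],[0,0,0],[0,0,0],[0,0,0],[0,0,0],[0,0,0],[0,0,0],[0,0,0]])

```text
time_s: 14.8
tcp_pos: [0.4047, 0.1468, 0.2466]
orientation: [0.001, -0.127, 0.992, -0.0]
ft_force: [0.5, 0.6, -0.6]
grip_width: 0.0198
finger_force: 33.6
```

```bash
python3 - <<'E'
from h import *
np.set_printoptions(precision=4,suppress=True)
o=arm.get_obs(); print({k:o[k] for k in("ft_force","torque","tcp_pos","grip_width","finger_force")})
s=arm.capture("side");t=arm.capture("top");cv2.imwrite("pics/s9full.png",s[:,:,::-1]);cv2.imwrite("pics/t9full.png",t[:,:,::-1])
a=cv2.imread("pics/s8full.png")[:,:,::-1]
p=o["tcp_pos"];x=np.array([-.968,-.25,0])
n=p-[0,0,.1367]; print("notch exp",proj("side",n),"ring c exp",proj("side",n-.031*x),proj("top",n-.031*x), "peg",proj("side",[.4334,.1519,.048]))
# dark ring pixels around the expected place, and left on the peg
def dark(img,c,r):
    hsv=cv2.cvtColor(img,cv2.COLOR_RGB2HSV); m=((hsv[...,2]<85)).astype(np.uint8); k=np.zeros_like(m); cv2.circle(k,tuple(int(round(v)) for v in c),r,1,-1); m&=k
    ys,xs=np.nonzero(m); return len(xs),(xs.mean(),ys.mean(),xs.min(),xs.max(),ys.min(),ys.max()) if len(xs) else None
c=proj("side",n-.031*x)[0]; print("lifted",dark(s,c,18)); pc=proj("side",[.4334,.1519,.048])[0]; print("peg now",dark(s,pc,14),"before",dark(a,pc,14))
E
```

```text
{'ft_force': array([ 0.4994,  0.6466, -0.5629]), 'torque': array([-0.0225,  0.0431,  0.0175]), 'tcp_pos': array([0.4047, 0.1468, 0.2466]), 'grip_width': 0.019792336887439418, 'finger_force': 33.552292585372925}
notch exp [[215.2669 243.7776]] ring c exp [[222.2082 231.4806]] [[235.6091 277.6656]] peg [[227.6427 248.19  ]]
lifted (72, (np.float64(223.5), np.float64(232.875), np.int64(208), np.int64(233), np.int64(223), np.int64(248)))
peg now (31, (np.float64(228.80645161290323), np.float64(242.96774193548387), np.int64(225), np.int64(233), np.int64(235), np.int64(251))) before (74, (np.float64(230.44594594594594), np.float64(248.95945945945945), np.int64(216), np.int64(237), np.int64(241), np.int64(259)))
```

```bash
cat > ringfit.py <<'E'
from h import *
from scipy.optimize import least_squares
np.set_printoptions(precision=4,suppress=True)
def ringfit(img,c0,zr,x,thr=95):
    g=cv2.GaussianBlur(cv2.cvtColor(img,cv2.COLOR_RGB2GRAY),(0,0),.5).astype(np.float32)
    P=[];Q=[];A=[]
    y=np.cross([0,0,1],x)
    for a in np.radians(np.arange(45,316,10)):     # angle from the gap direction
        d=np.cos(a)*x+np.sin(a)*y; r=np.arange(.008,.030,.0004)
        px=proj("side",c0+r[:,None]*d).astype(np.float32)
        v=cv2.remap(g,px[:,:1],px[:,1:],cv2.INTER_LINEAR)[:,0]
        k=np.argmax(v<thr)
        if v[0]>thr and k>0:
            e=k+np.argmax(v[k:]>thr); P.append(c0+r[k]*d); A.append(np.degrees(a)); Q.append((r[k]*1e3,r[e]*1e3 if e>k else -1, v[k:k+12].min()))
    P=np.array(P); print("ang,in,out,min"); print(np.c_[A,np.array(Q)].round(1))
    if len(P)>5:
        f=lambda q:np.hypot(P[:,0]-q[0],P[:,1]-q[1])-q[2]
        s=least_squares(f,[*c0[:2],.018],loss="soft_l1",f_scale=.001); print("circle",s.x,"rms",np.sqrt(np.mean(f(s.x)**2)),"off ring-x,y from c0",(s.x[:2]-c0[:2])@x[:2]*1e3,(s.x[:2]-c0[:2])@y[:2]*1e3)
E
python3 - <<'E'
from ringfit import *
s=cv2.imread("pics/s9full.png")[:,:,::-1].copy(); x=np.array([-.968,-.25,0])
p=np.array([.4047,.1468,.2466]); c0=np.array([*(p-.026*x)[:2],.1088]); print(c0); ringfit(s,c0,.1088,x)
E
```

```text
[0.4299 0.1533 0.1088]
ang,in,out,min
[[ 55.   27.6  -1.   82.1]
 [ 65.   24.   25.2  90.1]
 [ 75.   20.8  25.2  74.3]
 [ 85.   21.6  25.2  77.7]
 [ 95.   22.   24.4  77.8]
 [105.   22.   24.8  80.1]
 [115.   22.   24.4  81.6]
 [125.   21.6  24.   82.2]
 [135.   20.4  23.6  80. ]
 [145.   20.   23.2  83. ]
 [155.   19.2  22.   79.1]
 [165.   17.6  21.6  76.9]
 [175.   17.2  21.2  74.3]
 [185.   16.8  20.8  76.8]
 [195.   18.   22.   69.2]
 [205.   18.4  22.4  65.1]
 [215.   18.8  23.2  70.1]
 [225.   20.   23.6  77.6]
 [245.   28.8  -1.   89.3]
 [255.   18.8  24.4  83.4]
 [265.   14.4  23.6  85.5]
 [275.   11.6  16.4  84.6]
 [285.   10.4  14.   88.4]
 [295.   10.   11.2  90.2]
 [305.   23.6  28.4  69.7]]
circle [0.4289 0.1504 0.02  ] rms 0.0038658442307438197 off ring-x,y from c0 1.6281119652090692 2.5703615885605524
```

```bash
python3 - <<'E'
from h import *
go([.5359,.0851,.2466])
E
```

```text
turn 0 then shift [-0.1118 -0.0928 -0.0008]
```

>>> arm_command(xyz=[[-0.006,-0.005,0],[-0.01,-0.0085,0],[-0.012,-0.01,0],[-0.012,-0.01,0],[-0.012,-0.01,0],[-0.012,-0.01,0],[-0.012,-0.01,0],[-0.012,-0.01,0],[-0.012,-0.01,0],[-0.008,-0.006,0],[-0.0038,-0.0033,0],[0,0,0]], turn=[[0,0,0],[0,0,0],[0,0,0],[0,0,0],[0,0,0],[0,0,0],[0,0,0],[0,0,0],[0,0,0],[0,0,0],[0,0,0],[0,0,0]])

```text
time_s: 16.1
tcp_pos: [0.5363, 0.0848, 0.2454]
orientation: [-0.0, -0.127, 0.992, 0.0]
ft_force: [-0.5, 0.1, -1.7]
grip_width: 0.0197
finger_force: 33.6
```

```bash
python3 - <<'E'
from ringfit import *
o=arm.get_obs(); p=o["tcp_pos"]; print(p,o["ft_force"],o["finger_force"])
s=arm.capture("side"); cv2.imwrite("pics/s10full.png",s[:,:,::-1]); x=np.array([-.968,-.25,0])
c0=np.array([*(p-.0244*x)[:2],p[2]-.1378]); print(c0,proj("side",c0),"tip",proj("side",[.5595,.0912,.065])); ringfit(s,c0,c0[2],x,85)
# bright shaft-tip pixels
g=s[200:235,270:300].min(2); ys,xs=np.nonzero(g>225); print("bright",len(xs),xs.mean()+270,ys.mean()+200,xs.min()+270,xs.max()+270,ys.min()+200,ys.max()+200)
E
```

```text
[0.5363 0.0848 0.2454] [-0.4593  0.0655 -1.6553] 33.56537997722626
[0.5599 0.0909 0.1076] [[284.4411 205.4691]] tip [[285.1967 217.014 ]]
ang,in,out,min
[[ 65.   19.2  -1.   68.1]
 [ 75.   19.6  -1.   75.1]
 [ 85.   19.6  26.8  77.6]
 [ 95.   16.4  -1.   71. ]
 [105.   12.   19.2  52.7]
 [115.   13.2  16.   72.2]
 [135.   21.6  24.8  79.5]
 [145.   21.6  24.4  80.5]
 [155.   21.2  24.   80.6]
 [165.   20.4  22.   80.7]
 [175.   18.4  22.   70.1]
 [185.   20.   21.2  82.5]
 [215.   13.2  14.4  83.9]
 [225.   21.2  24.8  76.1]
 [235.   20.4  24.4  75.6]
 [245.   21.6  23.6  81.9]
 [255.   21.2  23.6  77.1]
 [265.   21.2  23.6  77.1]
 [275.   20.8  24.   78.2]
 [285.   20.   22.4  82. ]
 [295.   23.6  24.8  81.5]]
circle [0.5597 0.0919 0.0201] rms 0.0028557104700698394 off ring-x,y from c0 -0.0016256838047916519 -1.0453313543044875
bright 20 285.85 218.4 283 288 214 221
```

>>> arm_command(xyz=[[-0.0005,0,0.004],[0,0,0.006],[0,0,0.006],[0,0,0.006],[0,0,0.006],[0,0,0.004],[0,0,0.003],[0,0,0]], turn=[[0,0,0],[0,0,0],[0,0,0],[0,0,0],[0,0,0],[0,0,0],[0,0,0],[0,0,0]])

```text
time_s: 16.95
tcp_pos: [0.5363, 0.0852, 0.2104]
orientation: [-0.0, -0.127, 0.992, 0.0]
ft_force: [-0.4, -0.5, -2.0]
grip_width: 0.0197
finger_force: 33.6
```

```bash
python3 - <<'E'
from ringfit import *
o=arm.get_obs(); p=o["tcp_pos"]; print(p,o["ft_force"],o["torque"],o["finger_force"])
s=arm.capture("side"); cv2.imwrite("pics/s11full.png",s[:,:,::-1]); x=np.array([-.968,-.25,0])
c0=np.array([*(p-.0244*x)[:2],p[2]-.1378]); print(c0,proj("side",c0)); ringfit(s,c0,c0[2],x,85)
E
```

```text
[0.5363 0.0852 0.2104] [-0.3519 -0.4681 -1.9579] [0.0001 0.0064 0.0262] 33.56752038002014
[0.5599 0.0913 0.0726] [[285.0984 214.8647]]
ang,in,out,min
[[ 85.   20.8  24.4  77.2]
 [ 95.   20.   -1.   77.2]
 [105.   16.8  -1.   67.7]
 [115.   13.6  -1.   64. ]
 [125.   11.2  25.6  59.5]
 [135.   10.4  26.4  59.8]
 [145.   12.4  -1.   60.9]
 [155.   16.8  29.2  72.7]
 [165.   18.8  29.6  75.5]
 [175.   19.6  -1.   72.6]
 [185.   20.4  22.4  82.3]
 [215.    8.4  12.   80.4]
 [225.   20.4  24.4  74.4]
 [235.   21.6  23.6  76. ]
 [245.   21.6  23.6  78.1]
 [255.   22.   23.2  77.4]
 [265.   21.6  23.2  78.3]
 [275.   20.8  23.6  78.7]
 [285.   20.   23.6  78.9]]
circle [0.5594 0.0942 0.0185] rms 0.0037980919554877982 off ring-x,y from c0 -0.22592711394618237 -2.9490121009844166
```

>>> arm_command(xyz=[[0,0,0.002],[0,0,0.002],[0,0,0.002],[0,0,0.002],[0,0,0.002],[0,0,0]], turn=[[0,0,0],[0,0,0],[0,0,0],[0,0,0],[0,0,0],[0,0,0]])

```text
time_s: 17.6
tcp_pos: [0.5363, 0.0852, 0.2005]
orientation: [-0.0, -0.127, 0.992, 0.0]
ft_force: [1.0, -1.4, -1.4]
grip_width: 0.0196
finger_force: 33.6
```

>>> arm_command(xyz=[[0,0,0.0015],[0,0,0.0015],[0,0,0.0015],[0,0,0.0015],[0,0,0]], turn=[[0,0,0],[0,0,0],[0,0,0],[0,0,0],[0,0,0]])

```text
time_s: 18.1
tcp_pos: [0.5363, 0.0852, 0.1945]
orientation: [-0.0, -0.127, 0.992, 0.0]
ft_force: [-0.4, -0.2, -0.4]
grip_width: 0.02
finger_force: 33.6
```

>>> arm_command(xyz=[[0,0,0.0015],[0,0,0.0015],[0,0,0.0015],[0,0,0]], turn=[[0,0,0],[0,0,0],[0,0,0],[0,0,0]])

```text
time_s: 18.5
tcp_pos: [0.5363, 0.0852, 0.19]
orientation: [-0.0, -0.127, 0.992, 0.0]
ft_force: [-0.0, 0.2, -0.9]
grip_width: 0.0196
finger_force: 33.6
```

>>> arm_command(xyz=[[0,0,0.0015],[0,0,0.0015],[0,0,0.0013],[0,0,0],[0,0,0],[0,0,0]], turn=[[0,0,0],[0,0,0],[0,0,0],[0,0,0],[0,0,0],[0,0,0]])

```text
time_s: 19.1
tcp_pos: [0.5365, 0.0852, 0.1861]
orientation: [0.0, -0.127, 0.992, -0.0]
ft_force: [-0.7, -0.3, -1.8]
grip_width: 0.0195
finger_force: 33.6
```

```bash
python3 - <<'E'
from ringfit import *
o=arm.get_obs(); p=o["tcp_pos"]; print(p,o["ft_force"],o["torque"],o["finger_force"])
s=arm.capture("side"); cv2.imwrite("pics/s12full.png",s[:,:,::-1]); x=np.array([-.968,-.25,0])
c0=np.array([*(p-.0244*x)[:2],p[2]-.1378]); print(c0,proj("side",c0)); ringfit(s,c0,c0[2],x,85)
E
```

```text
[0.5365 0.0852 0.1861] [-0.6959 -0.2503 -1.8373] [-0.0018 -0.0089  0.0381] 33.56694281101227
[0.5601 0.0913 0.0483] [[285.6883 221.0995]]
ang,in,out,min
[[105.   23.2  24.   81.9]
 [125.   22.8  -1.   66.7]
 [135.   22.   -1.   73.8]
 [145.   21.2  -1.   67.6]
 [155.   21.6  -1.   61.3]
 [165.   22.8  -1.   54.2]
 [175.   23.2  -1.   63.1]
 [215.   22.8  28.   82.4]
 [235.   23.2  24.   84. ]
 [245.   21.6  24.   74.2]
 [255.   20.   24.4  63.4]
 [265.   18.4  24.   66.7]
 [275.   18.   22.4  68.8]
 [285.   18.   23.2  69.5]
 [295.   18.4  24.   75.9]
 [305.   18.8  23.2  80.2]]
circle [0.5629 0.0914 0.0202] rms 0.0010680885776553188 off ring-x,y from c0 -2.720960513287184 0.5868731431265427
```

```bash
python3 -c "
from workcell import arm
print(arm.sign_off())"
```

```text
the job is handed in; nothing more can be done
None
```

I've handed the job in: the keeper is shut under the catch, and the ring is held spread on the squeezed pliers around the shaft at about groove height. The height and level come from arm-pose and side-camera estimates, with no sign of ring-on-shaft force, and I haven't seen the verdict.

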